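# Start the flange nut on the tube clamp's stud

### The job

Pick the big flange nut off the bench and set it over the slotted stud of the tube clamp so that it rests on the stud's end, its grooves about an eighth of a turn clockwise (seen from above) of the stud's slot. Then back it off anticlockwise until grooves and slot line up and the thread drops in, leave it sitting fully down in the slot, and let go. Leave the smaller plain nut where it lies.

Things in the scene. Friction and masses are not known exactly. Their poses are not given: they have to be found in the camera images.
- flange_nut: Large steel hex nut with round flange at its foot, lying flange down, about 0.3 kg. Hexagon 50 mm across flats, 34 high overall; flange 70 dia, 5 thick. Origin: centre of underside, z up. Flats face +y and -y (grip there, fingers closing along y). Bore 38 dia, 44 at the foot. Two thread lugs in the bore at +x and -x: 7 wide, reach in to 9 from the axis, undersides 14 above the nut's underside.
- nut_groove (a point): Point in the dark flange groove at the nut's +x, 32 mm from its axis, 5 above its underside. Grooves on flange and top face mark both lugs (+x, -x); a half turn makes no difference. Lugs resting on the stud's lands: nut origin is 86 mm above the bench. Grooves within about 12 degrees of the slot: lugs can drop 10 mm in, nut origin 76 above the bench; pressing is not needed.
- clamp: Tube clamp fixed on the bench: green plate 150 (x) by 110 (y) by 12 mm, square tube along y, dark strap along x (top at 62), one upright steel stud through the strap. Origin: at bench height on the stud's axis, z up. Stud 35 dia, end 100 above the bench, tapering to 28 dia in the last 4. Slot across its end along x (in line with the strap), 17 wide, 10 deep, leaving lands at +y and -y.
- plain_nut: Smaller plain steel hex nut without flange, 36 mm across flats, 20 high, flat on the bench; a bystander. Origin: centre of underside, z up. (A flat washer of 60 mm diameter and a spanner also lie about.)
Not all that is in view belongs to the job. What is shaped like the clamp but yellow is not meant.

How it is judged:
By the outcome, as a careful person would: the job done as asked, in the order asked, and still so for the second after the job is handed in, with the robot touching nothing.
It also fails if it takes over 48 s, if anything falls off the work surface, if the arm or the gripper's body presses on something with over 40 N, if the wrist force passes 120 N, or if a joint passes its speed limit or range.

### The arm

A 6-joint arm with a two-finger parallel gripper is mounted at the origin on the work surface. World frame = base frame: x ahead of the robot, y to its left, z up, the work surface at z = 0. Lengths are in m, angles in rad, forces in N, time in s.
With the tool pointing down it reaches from about 0.3 to 0.85 m from the base axis. Payload 4.2 kg.
Tool frame: the origin (TCP) lies at the very end of the fingers, on their centre line; the grasp point (between the pads) lies 19 mm behind it; z points along the fingers, y is the line along which they close (so a half turn about z gives the same grasp; the last joint's range is limited). The gripper opens to 91 mm and grips with 3 to 60 N. Pads are 32 mm wide; open, the fingers measure 118 mm over their backs; the gripper's body (76 mm by 178 mm) begins 60 mm behind the grasp point.
Start: joints at [1.131, 0.32, 1.565, -0, 1.257, -0.02], TCP at [0.234, 0.525, 0.214] pointing down, gripper open.
Joint ranges: [-3.11, 3.11], [-0.84, 2.01], [0.21, 2.61], [-1.34, 4.49], [0.05, 2.63], [-2.56, 2.56]. Speed limits (rad/s): [2.57, 2.57, 3.14, 3.14, 3.14, 3.14].

### API

Orientations are given as [roll, pitch, yaw] about the fixed x, y, z axes, in that order (R = Rz(yaw) Ry(pitch) Rx(roll)).
In Python, from workcell import manip, viewer, spotter gives the robot as it stands. The module is installed in compiled form; this text tells all that it offers.
- The arm moves only by the tool carry_out, never from a script. Its argument "deltas" is a list of rows, each a list of 7 numbers: the shift along the tool's x, y, z in m, then the turn, a rotation vector about the tool's x, y, z in rad, then the closure, from -1 (fully open) to 1 (shut). In form: [[dx, dy, dz, wx, wy, wz, jaw], ...]. A call has 1 to 5 rows; each row shifts and turns the commanded pose from where the row before left it, along the tool's axes as they then stand; what a row does not reach is not made up. A row lasts 1/12 s, in which the tool goes at most 41.7 mm and 7.16 degrees, less where a joint would pass 70% of its speed; a pose out of reach is approached as far as the arm can. A call is refused whole if a number of a shift passes 0.0417 or a number of a turn 0.125, either way. A call with a gripper value outside its range is refused whole. The fingers move at their own pace and stop on an object; the grip force is fixed at half the most. Time passes only in rows, so rows that do not move let the fingers close. It gives the time, the measured TCP pose, the force, the opening and the grip force at its end, in the units of the state.
- manip.read_state(): the state, without advancing time (a new reading comes with each control period).
- viewer.grab_frame(name): name is "scene" or "top" or "wrist"; returns the picture (384x512x3 uint8, red, green, blue); there is no depth.
- viewer.camera_model(name): a dict with "fovy" (degrees; the focal length in pixels is half the picture's height over the tangent of half this angle, whatever the lens; pixels are square), "cx", "cy" (the principal point, pixels), "xyz" and "attitude" of the camera in the world. Camera axes: x right, y down, z forward; pixel columns grow to the right and rows downward; lengths in m; the calibration is good to about 2 mm. A picture is of the moment at which its call begins: read the wrist's pose just before it. camera_model takes no time and is no camera call; for the wrist camera it gives the pose at the moment of the call.
- manip.finish_job(): hands the job in; it is judged then, once.
Trained networks look in the newest picture that a camera, given by its name, has taken for a name from the list of things; names that differ only in an ending like _2 or _b are one class to them, and where a whole thing is asked for, a point or a joint stands for the part that bears it (a point fixed in the world has none). Each returns a list of dicts, best first, with "score" (0 to 1); they miss things now and then, are a little off and sometimes report something else, mostly with a low value. They report only what shows in the picture. A call takes as long as a camera call. They do not tell look-alikes from the thing itself.
- spotter.search_frame(camera, label): "point" ([column, row] as shares, 0 to 1, of the picture: columns of its width, rows of its height, amid what is visible of it).
- spotter.silhouettes(camera, label): "mask" (384x512 bool, what is visible of it) and "point" ([column, row] as shares, 0 to 1, of the picture: columns of its width, rows of its height, amid what is visible of it).
- spotter.place_of(camera, label): "point" ([column, row] as shares, 0 to 1, of the picture: columns of its width, rows of its height: a listed point, or the origin of a listed thing).
The state is a dict: "t": time; "joint_positions": joint angles; "joint_velocities": joint speeds; "joint_torque": joint torques, N m; "position": TCP position; "tool_rot": TCP orientation; "wrist_force": force on the tool from outside, world axes, zero at the start; "torque": the same for the moment, N m; "width": opening from 0.0 (shut) to 1.0 (fully open); "grasp_force": force on a finger pad.
Only numpy, scipy, OpenCV 4.12 (cv2) and the standard library are available. Lean on these libraries where they do the work, as an engineer would, in place of code of your own. Each camera call takes 0.05 s, during which the arm holds its last target. There are 200 camera calls.

## Working session

There is one attempt and no reset: what is moved stays moved. The work goes in short steps, Python scripts to look and compute and a tool call to move; the robot and the scene stay as the last step left them, time stands still between calls to the robot, and variables do not carry over. Pictures are saved under pics/ and viewed, at most 10 in all, crops included, and the job is handed in when it is done.

Besides the shell and the picture viewer there is one more tool, called as name(argument=value, ...), one argument or row to a line, values as JSON. carry_out: Moves the arm, as the interface text tells. Its arguments: {"type":"object","properties":{"deltas":{"type":"array","items":{"type":"array","items":{"type":"number"}}}},"required":["deltas"]}

```bash
mkdir -p pics
cat > h.py <<'E'
import numpy as np, cv2
from scipy.spatial.transform import Rotation as R
from workcell import manip, viewer, spotter
np.set_printoptions(precision=4,suppress=True)
def rot(a):
    a=np.array(a,float)
    if a.shape==(3,3): return a
    return R.from_euler('xyz',a).as_matrix()
def K(c): f=192/np.tan(np.radians(c['fovy'])/2); return f
def px2w(c,uv,z):
    d=rot(c['attitude'])@np.array([(uv[0]-c['cx'])/K(c),(uv[1]-c['cy'])/K(c),1])
    p=np.array(c['xyz']); return p+d*(z-p[2])/d[2]
def w2px(c,p):
    q=rot(c['attitude']).T@(np.array(p)-np.array(c['xyz'])); return np.array([c['cx'],c['cy']])+K(c)*q[:2]/q[2]
def save(n,im): cv2.imwrite('pics/'+n,im[:,:,::-1])
E
python3 - <<'E'
from h import *
s=manip.read_state(); print({k:s[k] for k in('t','position','tool_rot','width','wrist_force')})
for n in('top','scene'):
    c=viewer.camera_model(n); print(n,c); save(n+'.png',viewer.grab_frame(n))
    for l,z in(('flange_nut',0),('nut_groove',.005),('clamp',0),('plain_nut',0)):
        for d in spotter.place_of(n,l)[:3]:
            uv=np.array(d['point'])*[512,384]; print(l,d['score'],uv,px2w(c,uv,z))
c=viewer.camera_model('wrist');print(c)
a=cv2.imread('pics/top.png');b=cv2.imread('pics/scene.png')
E
```

```text
{'t': 0.0, 'position': array([0.2341, 0.5246, 0.2131]), 'tool_rot': array([-3.1399, -0.    ,  2.7218]), 'width': 1.00148531245628, 'wrist_force': array([ 0.3195,  0.0779, -0.3178])}
top {'fovy': 53.84248443400148, 'cx': 252.92088694442967, 'cy': 190.25642439110752, 'xyz': array([ 0.2633, -0.1347,  1.1486]), 'attitude': array([-2.9409, -0.0027, -1.5325])}
flange_nut 0.56 [166.8096 148.6848] [0.6206 0.149  0.    ]
nut_groove 0.89 [167.8848 139.0848] [0.6509 0.147  0.005 ]
nut_groove 0.74 [166.6048 150.4896] [0.6131 0.1479 0.005 ]
clamp 0.87 [296.3968 173.2992] [ 0.5562 -0.2627  0.    ]
clamp 0.8 [378.112  224.7936] [ 0.4043 -0.514   0.    ]
clamp 0.6 [300.6976 247.9872] [ 0.3253 -0.2792  0.    ]
plain_nut 0.51 [188.416  198.1824] [0.4642 0.0691 0.    ]
scene {'fovy': 47.08236859697281, 'cx': 252.62647233264667, 'cy': 185.01980360679747, 'xyz': array([1.1159, 0.4684, 0.6785]), 'attitude': array([-2.1946,  0.017 ,  2.2873])}
flange_nut 0.88 [300.288  291.1872] [ 0.6224  0.1478 -0.    ]
clamp 0.81 [165.9904 141.8112] [ 0.4111 -0.5139  0.    ]
clamp 0.65 [182.016  199.7952] [ 0.5748 -0.2552  0.    ]
clamp 0.61 [239.616  156.5952] [ 0.3301 -0.2814  0.    ]
plain_nut 0.66 [319.3856 231.2064] [0.4513 0.0771 0.    ]
{'fovy': 63.4773808907783, 'cx': 252.56947295814697, 'cy': 190.03472598772623, 'xyz': array([0.1643, 0.5558, 0.3852]), 'attitude': array([2.8706, 0.0007, 1.1496])}
```

View pics/top.png

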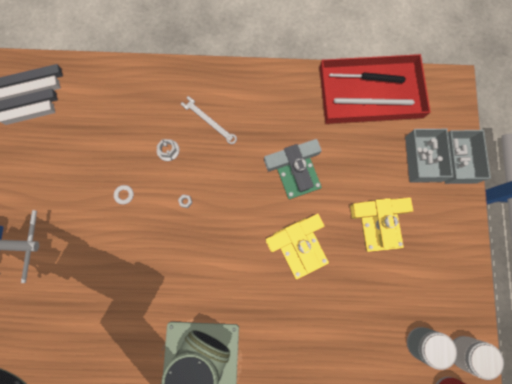

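View pics/scene.png

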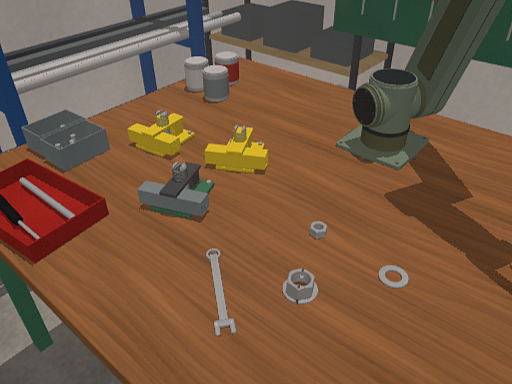

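The top view shows the flange nut at (167,149), the green clamp's stud at (300,164), and yellow look-alikes at (305,245) and (388,222). The nut is at about (0.622, 0.148) with its groove yaw near 0, and the green clamp is at about (0.565, -0.26). I'm moving over the nut and turning the tool to about yaw 0.

carry_out(
  deltas=[
    [-0.039, -0.0143, 0, 0, 0, 0, -1],
    [-0.039, -0.0143, 0, 0, 0, 0, -1],
    [-0.039, -0.0143, 0, 0, 0, 0, -1],
    [-0.039, -0.0143, 0, 0, 0, 0, -1],
    [-0.039, -0.0143, 0, 0, 0, 0, -1],
  ],
)

```text
t: 0.92
position: [0.3843, 0.3789, 0.2142]
tool_rot: [3.141, 0.0, 2.722]
wrist_force: [1.2, 1.3, 1.3]
width: 1.001
grasp_force: 0.0
```

carry_out(
  deltas=[
    [-0.039, -0.0143, 0, 0, 0, 0, -1],
    [-0.039, -0.0143, 0, 0, 0, 0, -1],
    [-0.039, -0.0143, 0, 0, 0, 0, -1],
    [-0.039, -0.0143, 0, 0, 0, 0, -1],
    [-0.039, -0.0143, 0, 0, 0, 0, -1],
  ],
)

```text
t: 1.33
position: [0.5334, 0.2339, 0.2142]
tool_rot: [3.141, 0.0, 2.722]
wrist_force: [-0.1, 0.6, 0.2]
width: 1.003
grasp_force: 0.0
```

carry_out(
  deltas=[
    [-0.039, -0.0143, 0, 0, 0, 0, -1],
    [-0.039, -0.0143, 0, 0, 0, 0, -1],
    [-0.039, -0.0143, 0, 0, 0, 0, -1],
    [0, 0, 0, 0, 0, 0.12, -1],
    [0, 0, 0, 0, 0, 0.12, -1],
  ],
)

```text
t: 1.75
position: [0.6232, 0.1463, 0.2132]
tool_rot: [-3.141, -0.0, 2.472]
wrist_force: [-0.2, 0.4, 1.3]
width: 1.0
grasp_force: 0.0
```

carry_out(
  deltas=[
    [0, 0, 0, 0, 0, 0.12, -1],
    [0, 0, 0, 0, 0, 0.12, -1],
    [0, 0, 0, 0, 0, 0.12, -1],
    [0, 0, 0, 0, 0, 0.12, -1],
    [0, 0, 0, 0, 0, 0.12, -1],
  ],
)

```text
t: 2.17
position: [0.6215, 0.1486, 0.2139]
tool_rot: [-3.141, -0.0, 1.876]
wrist_force: [-0.1, 0.0, -0.3]
width: 1.0
grasp_force: 0.0
```

carry_out(
  deltas=[
    [0, 0, 0, 0, 0, 0.12, -1],
    [0, 0, 0, 0, 0, 0.12, -1],
    [0, 0, 0, 0, 0, 0.12, -1],
    [0, 0, 0, 0, 0, 0.12, -1],
    [0, 0, 0, 0, 0, 0.12, -1],
  ],
)

```text
t: 2.58
position: [0.6216, 0.1487, 0.2139]
tool_rot: [-3.141, -0.0, 1.276]
wrist_force: [0.1, 0.2, 0.5]
width: 1.0
grasp_force: 0.0
```

carry_out(
  deltas=[
    [0, 0, 0, 0, 0, 0.12, -1],
    [0, 0, 0, 0, 0, 0.12, -1],
    [0, 0, 0, 0, 0, 0.12, -1],
    [0, 0, 0, 0, 0, 0.12, -1],
    [0, 0, 0, 0, 0, 0.12, -1],
  ],
)

```text
t: 3.0
position: [0.6216, 0.1487, 0.2139]
tool_rot: [-3.142, 0.0, 0.676]
wrist_force: [-0.7, -0.4, 0.7]
width: 1.002
grasp_force: 0.0
```

carry_out(
  deltas=[
    [0, 0, 0, 0, 0, 0.12, -1],
    [0, 0, 0, 0, 0, 0.12, -1],
    [0, 0, 0, 0, 0, 0.12, -1],
    [0, 0, 0, 0, 0, 0.12, -1],
    [0, 0, 0, 0, 0, 0.12, -1],
  ],
)

```text
t: 3.42
position: [0.6215, 0.1487, 0.2139]
tool_rot: [-3.142, 0.0, 0.076]
wrist_force: [0.1, 0.0, -0.4]
width: 1.002
grasp_force: 0.0
```

```bash
cat > look.py <<'E'
from h import *
import sys
s=manip.read_state(); print({k:s[k] for k in('t','position','tool_rot','joint_positions','width')})
c=viewer.camera_model('wrist'); im=viewer.grab_frame('wrist'); save(sys.argv[1],im)
for a in sys.argv[2:]:
    l,z=a.split(':')
    for d in spotter.place_of('wrist',l)[:3]:
        uv=np.array(d['point'])*[512,384]; print(l,d['score'],uv,px2w(c,uv,float(z)))
E
python3 look.py w1.png flange_nut:0 nut_groove:.005 plain_nut:0
```

```text
{'t': 3.4167, 'position': array([0.6215, 0.1487, 0.2139]), 'tool_rot': array([-3.1415,  0.0001,  0.0758]), 'joint_positions': array([0.2168, 0.4216, 1.407 , 0.0001, 1.3131, 1.7117]), 'width': 1.0020027106915714}
flange_nut 0.74 [252.6208 168.6912] [0.617  0.1482 0.    ]
nut_groove 0.86 [244.6848 147.6864] [0.6434 0.16   0.005 ]
plain_nut 0.72 [291.8912 285.8112] [0.4535 0.0806 0.    ]
```

View pics/w1.png

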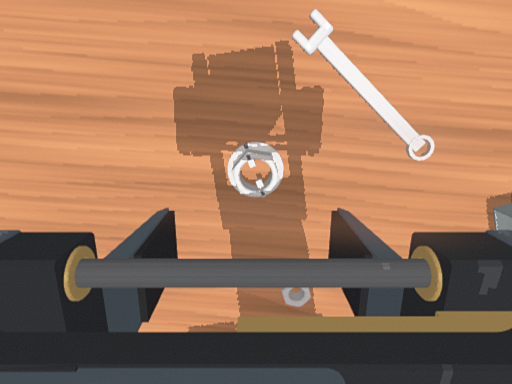

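The nut is at (255,169), with a groove at about (246,147) and the opposite one near (263,193). The spanner, plain nut and clamp edge are clear of it. I'll zoom in for the angle.

Run:
```python
from h import *
im=cv2.imread('pics/w1.png')[130:210,215:295]
cv2.imwrite('pics/w1z.png',cv2.resize(im,(560,560),interpolation=cv2.INTER_CUBIC))
```

```text
(no output)
```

View pics/w1z.png

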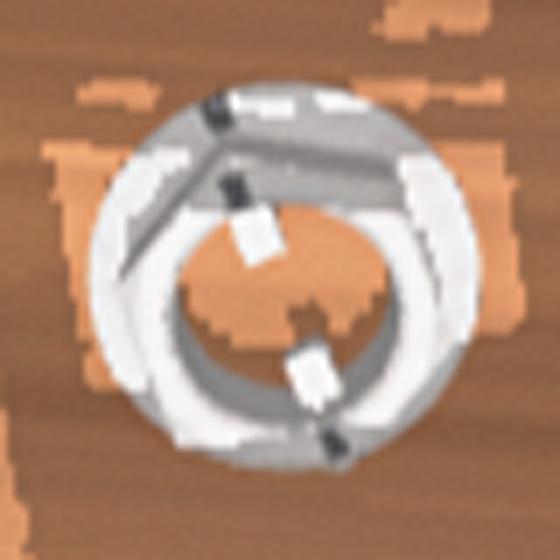

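Run:
```python
from h import *
c=viewer.camera_model('wrist')
f=lambda u,v,z: px2w(c,(215+u/7-.5,130+v/7-.5),z)
a=f(217,110,.005);t1=f(235,190,.034);t2=f(333,443,.034);o=f(284,275,.004)
l1=f(258,236,.03);l2=f(313,376,.03)
print(a,t1,t2,o,(t1+t2)/2,(l1+l2)/2)
an=lambda d:np.degrees(np.arctan2(d[1],d[0]))
print(an(a-o),an(t1-t2),an(l1-l2),np.linalg.norm(a-o),np.linalg.norm(t1-t2))
```

```text
[0.6464 0.1594 0.005 ] [0.6374 0.1551 0.034 ] [0.596  0.1353 0.034 ] [0.6179 0.1452 0.004 ] [0.6167 0.1452 0.034 ] [0.6179 0.1451 0.03  ]
26.498404226977136 25.609992176581674 25.913203935170554 0.03181978900418014 0.04587358552641037
```

carry_out(
  deltas=[
    [-0.0043, 0.0032, 0.02, 0, 0, 0, -1],
    [0, 0, 0.024, 0, 0, -0.0935, -1],
    [0, 0, 0.024, 0, 0, -0.0935, -1],
    [0, 0, 0.024, 0, 0, -0.0935, -1],
    [0, 0, 0.022, 0, 0, -0.0935, -1],
  ],
)

```text
t: 4.03
position: [0.6173, 0.1451, 0.0987]
tool_rot: [-3.141, 0.0, 0.463]
wrist_force: [-0.4, 0.5, 0.0]
width: 1.001
grasp_force: 0.0
```

carry_out(
  deltas=[
    [0, 0, 0, 0, 0, 0, -1],
    [0, 0, 0, 0, 0, 0, -1],
  ],
)

```text
t: 4.2
position: [0.617, 0.1451, 0.0992]
tool_rot: [-3.141, 0.002, 0.455]
wrist_force: [0.1, 0.0, -0.5]
width: 0.997
grasp_force: 0.0
```

```bash
python3 look.py w2.png flange_nut:0 nut_groove:.005
python3 - <<'E'
from h import *
c=viewer.camera_model('wrist'); u=w2px(c,(.6175,.1452,.02)); print(u)
x,y=int(u[0])-60,int(u[1])-60; print(x,y)
im=cv2.imread('pics/w2.png')[max(y,0):y+120,x:x+120]
cv2.imwrite('pics/w2z.png',cv2.resize(im,None,fx=5,fy=5,interpolation=cv2.INTER_CUBIC))
E
```

```text
{'t': 4.2, 'position': array([0.617 , 0.1451, 0.0992]), 'tool_rot': array([-3.1409,  0.0024,  0.4549]), 'joint_positions': array([0.2127, 0.4981, 1.5821, 0.0001, 1.0638, 1.3286]), 'width': 0.996757244307644}
flange_nut 0.76 [252.6208 191.3088] [0.6149 0.1445 0.    ]
nut_groove 0.86 [253.0816 156.2112] [0.6446 0.1586 0.005 ]
[252.5789 196.5607]
192 136
```

View pics/w2z.png

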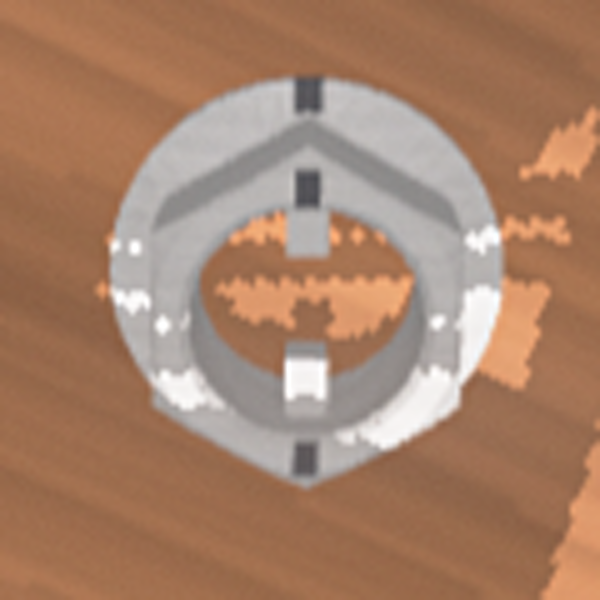

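Run:
```python
from h import *
c=viewer.camera_model('wrist')
f=lambda u,v,z: px2w(c,(192+u/5-.5,136+v/5-.5),z)
print((f(308,188,.034)+f(305,458,.034))/2, f(305,92,.005)-.032*np.array([np.cos(.45),np.sin(.45),0]))
```

```text
[0.6181 0.1453 0.034 ] [0.6194 0.1463 0.005 ]
```

carry_out(
  deltas=[
    [0, 0, 0.018, 0, 0, 0, -1],
    [0, 0, 0.018, 0, 0, 0, -1],
    [0, 0, 0.018, 0, 0, 0, -1],
    [0, 0, 0.018, 0, 0, 0, -1],
    [0, 0, 0.009, 0, 0, 0, -1],
  ],
)

```text
t: 4.77
position: [0.6175, 0.1451, 0.0186]
tool_rot: [-3.142, -0.0, 0.455]
wrist_force: [-0.4, -0.1, 0.0]
width: 0.999
grasp_force: 0.0
```

carry_out(
  deltas=[
    [0, 0, 0.0095, 0, 0, 0, -1],
    [0, 0, 0, 0, 0, 0, -1],
    [0, 0, 0, 0, 0, 0, 1],
    [0, 0, 0, 0, 0, 0, 1],
    [0, 0, 0, 0, 0, 0, 1],
  ],
)

```text
t: 5.18
position: [0.6185, 0.1453, 0.0107]
tool_rot: [3.141, -0.002, 0.456]
wrist_force: [0.2, -0.1, -0.0]
width: 0.811
grasp_force: 0.0
```

carry_out(
  deltas=[
    [0, 0, 0, 0, 0, 0, 1],
    [0, 0, 0, 0, 0, 0, 1],
    [0, 0, 0, 0, 0, 0, 1],
    [0, 0, 0, 0, 0, 0, 1],
    [0, 0, 0, 0, 0, 0, 1],
  ],
)

```text
t: 5.6
position: [0.6177, 0.1452, 0.0097]
tool_rot: [3.142, -0.0, 0.456]
wrist_force: [-0.3, -0.7, 2.0]
width: 0.547
grasp_force: 30.0
```

Gripped at 49.8 mm opening. Next: lift, turn, and go to a viewpoint over the green clamp.

carry_out(
  deltas=[
    [0, 0, -0.02, 0, 0, 0, 1],
    [0, 0, -0.03, 0, 0, 0, 1],
    [0, 0, -0.03, 0, 0, 0.1, 1],
    [0, 0, -0.03, 0, 0, 0.1, 1],
    [0, 0, -0.03, 0, 0, 0.1, 1],
  ],
)

```text
t: 6.02
position: [0.6167, 0.145, 0.1499]
tool_rot: [3.142, 0.002, 0.151]
wrist_force: [1.4, -0.4, -3.1]
width: 0.547
grasp_force: 30.0
```

carry_out(
  deltas=[
    [0, 0, -0.03, 0, 0, 0.1, 1],
    [0, 0, -0.03, 0, 0, 0.1, 1],
    [0, 0, -0.03, 0, 0, 0.1, 1],
    [0, 0, -0.01, 0, 0, 0.1, 1],
    [0, 0, 0, 0, 0, 0.1, 1],
  ],
)

```text
t: 6.43
position: [0.6189, 0.1455, 0.253]
tool_rot: [-3.138, -0.005, -0.349]
wrist_force: [-0.1, -0.1, -2.4]
width: 0.547
grasp_force: 30.0
```

carry_out(
  deltas=[
    [0, 0.02, 0, 0, 0, 0.1, 1],
    [0.007, 0.03, 0, 0, 0, 0, 1],
    [0.007, 0.038, 0, 0, 0, 0, 1],
    [0.007, 0.038, 0, 0, 0, 0, 1],
    [0.007, 0.038, 0, 0, 0, 0, 1],
  ],
)

```text
t: 6.85
position: [0.573, -0.0169, 0.2484]
tool_rot: [3.141, 0.002, -0.443]
wrist_force: [-0.3, -0.0, -3.1]
width: 0.549
grasp_force: 30.0
```

carry_out(
  deltas=[
    [0.007, 0.038, 0, 0, 0, 0, 1],
    [0.007, 0.038, 0, 0, 0, 0, 1],
    [0.007, 0.038, 0, 0, 0, 0, 1],
    [0.007, 0.038, 0, 0, 0, 0, 1],
    [0.007, 0.038, 0, 0, 0, 0, 1],
  ],
)

```text
t: 7.27
position: [0.5228, -0.2038, 0.2487]
tool_rot: [-3.142, 0.002, -0.444]
wrist_force: [0.3, 0.3, -1.8]
width: 0.55
grasp_force: 30.0
```

carry_out(
  deltas=[
    [0.007, 0.03, 0, 0, 0, 0, 1],
    [0, 0, 0, 0, 0, 0, 1],
    [0, 0, 0, 0, 0, 0, 1],
  ],
)

```text
t: 7.52
position: [0.5166, -0.2337, 0.2485]
tool_rot: [-3.141, 0.002, -0.448]
wrist_force: [-0.2, 0.4, -3.4]
width: 0.544
grasp_force: 30.0
```

```bash
python3 look.py w3.png clamp:0 flange_nut:.24
```

```text
{'t': 7.5167, 'position': array([ 0.5166, -0.2337,  0.2485]), 'tool_rot': array([-3.1411,  0.002 , -0.4476]), 'joint_positions': array([-0.4453,  0.2887,  1.5218,  0.0005,  1.3331,  1.5729]), 'width': 0.5440734388124657}
clamp 0.94 [480.2048 143.616 ] [ 0.4035 -0.5202  0.    ]
clamp 0.6 [257.4848 120.3072] [ 0.5615 -0.263   0.    ]
flange_nut 0.83 [252.2112 227.904 ] [ 0.5167 -0.2339  0.24  ]
```

View pics/w3.png

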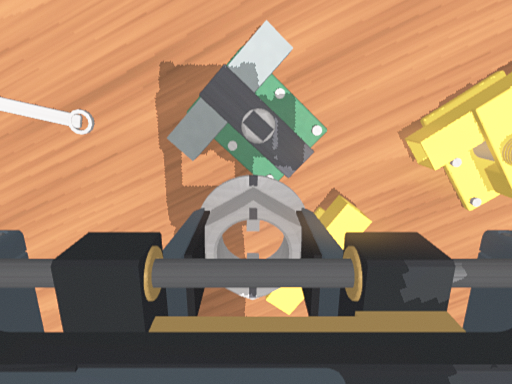

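Run:
```python
from h import *
im=cv2.imread('pics/w3.png')[60:180,200:320]
cv2.imwrite('pics/w3z.png',cv2.resize(im,None,fx=5,fy=5,interpolation=cv2.INTER_CUBIC))
```

```text
(no output)
```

View pics/w3z.png

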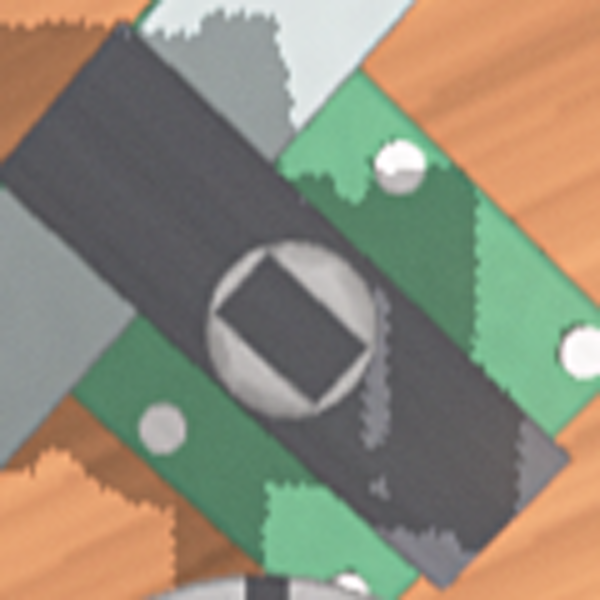

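Run:
```python
from h import *
c=viewer.camera_model('wrist'); s=manip.read_state(); yaw=s['tool_rot'][2]
f=lambda u,v,z: px2w(c,(200+u/5-.5,60+v/5-.5),z)
an=lambda a,b,z:np.degrees(np.arctan2(*(f(*a,z)-f(*b,z))[1::-1]))
print(an((268,252),(368,348),.1),an((215,312),(318,402),.1),an((130,30),(570,457),.062),an((0,185),(440,590),.062))
o=f(293.5,329,.096); print(o,f(207,329,.096)-f(380,329,.096))
print('slot centre',np.mean([f(*p,.1) for p in((268,252),(368,348),(215,312),(318,402))],0), s['position'],yaw)
t=viewer.camera_model('top'); im=viewer.grab_frame('top'); u=w2px(t,o); print(u)
```

```text
21.622332267224316 23.788133573808775 21.731480150676127 21.950289624781654
[ 0.5629 -0.2599  0.096 ] [0.0152 0.032  0.    ]
slot centre [ 0.5633 -0.2598  0.1   ] [ 0.5176 -0.2313  0.249 ] -0.44327356850508615
[299.2983 162.9146]
```

carry_out(
  deltas=[
    [0.018, 0.0016, 0, 0, 0, 0, 1],
    [0.018, 0.0016, 0, 0, 0, 0, 1],
    [0.017, 0.0016, 0, 0, 0, -0.044, 1],
    [0, 0, 0.02, 0, 0, 0, 1],
    [0, 0, 0.03, 0, 0, 0, 1],
  ],
)

```text
t: 8.13
position: [0.5667, -0.2595, 0.2017]
tool_rot: [3.141, -0.008, -0.398]
wrist_force: [0.4, -0.4, -3.7]
width: 0.549
grasp_force: 30.0
```

carry_out(
  deltas=[
    [0, 0, 0.03, 0, 0, 0, 1],
    [0, 0, 0.03, 0, 0, 0, 1],
    [0, 0, 0.01, 0, 0, 0, 1],
    [0, 0, 0, 0, 0, 0, 1],
    [0, 0, 0, 0, 0, 0, 1],
  ],
)

```text
t: 8.55
position: [0.5642, -0.2591, 0.1301]
tool_rot: [-3.141, -0.001, -0.399]
wrist_force: [0.7, 0.2, -2.9]
width: 0.55
grasp_force: 30.0
```

Run:
```python
from h import *
P=[]
for n in('scene','top','scene','top'):
    s=manip.read_state(); P.append(np.r_[s['position'],s['tool_rot'][2]]); im=viewer.grab_frame(n); save('c_%s.png'%n,im)
print(np.array(P)); print(s['wrist_force'])
c=viewer.camera_model('scene'); u=w2px(c,(.563,-.26,.1)); print(u)
t=viewer.camera_model('top'); v=w2px(t,(.563,-.26,.13)); print(v)
a=cv2.imread('pics/c_scene.png'); b=cv2.imread('pics/c_top.png')
cr=lambda im,u:cv2.resize(im[int(u[1])-35:int(u[1])+35,int(u[0])-35:int(u[0])+35],(400,400),interpolation=cv2.INTER_CUBIC)
cv2.imwrite('pics/c1.png',np.hstack([cr(a,u),cr(b,v)]))
```

```text
[[ 0.5642 -0.2591  0.1301 -0.399 ]
 [ 0.5649 -0.2596  0.1313 -0.3993]
 [ 0.565  -0.2599  0.1318 -0.3996]
 [ 0.5649 -0.26    0.1319 -0.3998]]
[-0.1493 -0.1046 -2.5791]
[179.8001 163.9927]
[300.8299 159.6038]
```

View pics/c1.png

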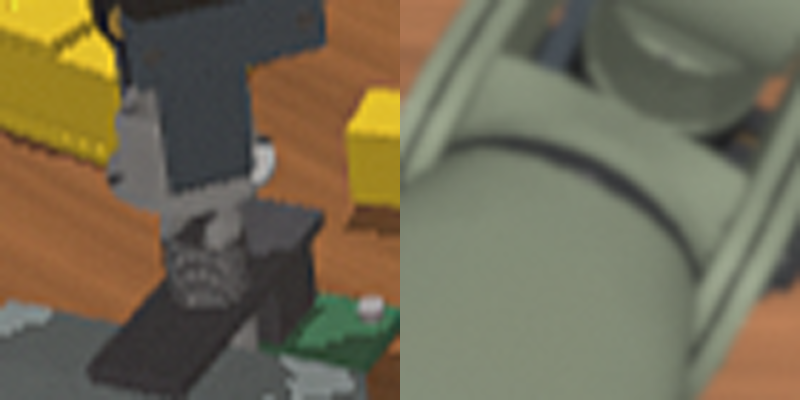

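Run:
```python
from h import *
s=manip.read_state(); c=viewer.camera_model('wrist'); T=rot(s['tool_rot'])
Rc=T.T@rot(c['attitude']); pc=T.T@(np.array(c['xyz'])-s['position']); print(pc)
p=np.array([.5166,-.2337,.2485]);T3=rot([-3.1411,.002,-.4476])
c3=dict(c); c3['xyz']=p+T3@pc; c3['attitude']=T3@Rc
f=lambda u,v,z: px2w(c3,(200+u/5-.5,60+v/5-.5),z)
an=lambda a,b,z:np.degrees(np.arctan2(*(f(*a,z)-f(*b,z))[1::-1]))
print(an((268,252),(368,348),.1),an((215,312),(318,402),.1),an((130,30),(570,457),.062),an((0,185),(440,590),.062))
print(f(293.5,329,.096),np.mean([f(*p,.1) for p in((268,252),(368,348),(215,312),(318,402))],0))
# held nut in w3: grooves on top face at rows ~(253,213),(253,258)
print(w2px(c3,p+T3@np.array([0.023,0,-.024])),w2px(c3,p+T3@np.array([-.023,0,-.024])),w2px(c3,p+T3@np.array([.032,0,.005])))
im=cv2.imread('pics/w3.png',0); print(im[172:232,253].tolist())
```

```text
[ 0.0745  0.0004 -0.1712]
21.37275169706567 23.536632502024556 21.483427095241215 21.697444266275426
[ 0.5617 -0.2624  0.096 ] [ 0.5621 -0.2622  0.1   ]
[251.6434 210.4997] [251.8296 290.9178] [251.7198 179.4697]
[159, 150, 124, 85, 81, 90, 88, 88, 89, 88, 88, 87, 99, 139, 168, 159, 140, 140, 139, 139, 142, 143, 143, 141, 141, 143, 142, 144, 165, 181, 181, 179, 179, 180, 176, 160, 115, 97, 98, 99, 98, 99, 100, 99, 96, 96, 97, 131, 169, 179, 178, 177, 176, 178, 178, 178, 177, 177, 178, 181]
```

carry_out(
  deltas=[
    [-0.03, 0, -0.02, 0, 0, 0, 1],
    [-0.03, 0, -0.02, 0, 0, 0, 1],
    [0, 0, 0, 0, 0, 0, 1],
    [0, 0, 0, 0, 0, 0, 1],
    [0, 0, 0, 0, 0, 0, 1],
  ],
)

```text
t: 9.17
position: [0.5089, -0.2366, 0.1707]
tool_rot: [3.142, -0.003, -0.4]
wrist_force: [-0.4, 0.0, -2.7]
width: 0.548
grasp_force: 30.0
```

carry_out(
  deltas=[
    [0, 0, 0, 0, 0, 0, 1],
    [0, 0, 0, 0, 0, 0, 1],
    [0, 0, 0, 0, 0, 0, 1],
  ],
)

```text
t: 9.42
position: [0.5085, -0.2363, 0.1688]
tool_rot: [-3.141, 0.001, -0.4]
wrist_force: [-0.1, -1.3, -3.0]
width: 0.544
grasp_force: 30.0
```

Run:
```python
from h import *
s=manip.read_state(); c=viewer.camera_model('wrist'); im=viewer.grab_frame('wrist'); save('w4.png',im); s2=manip.read_state()
print(s['position'],s2['position'],s['tool_rot'],c['xyz'])
u=w2px(c,(.562,-.262,.096)); x,y=int(u[0])-50,int(u[1])-50; print(u,x,y)
cv2.imwrite('pics/w4z.png',cv2.resize(cv2.imread('pics/w4.png')[y:y+100,x:x+100],None,fx=6,fy=6,interpolation=cv2.INTER_CUBIC))
```

```text
[ 0.5085 -0.2363  0.1688] [ 0.5084 -0.2363  0.1687] [-3.1414  0.0009 -0.4002] [ 0.577  -0.2658  0.3399]
[255.4751 124.2366] 205 74
```

View pics/w4z.png

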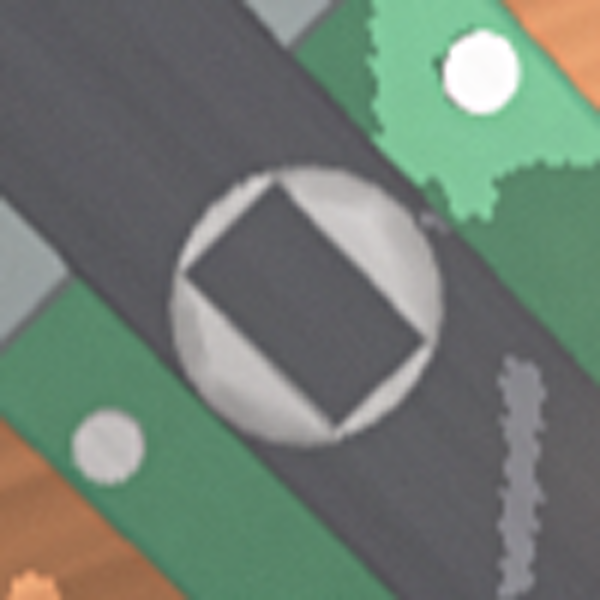

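The stud circle fits a centre of (0.562, -0.262), and the slot yaw is about 21.5°. I'm approaching it now.

carry_out(
  deltas=[
    [0.02, 0.001, 0, 0, 0, 0, 1],
    [0.02, 0.001, 0, 0, 0, 0, 1],
    [0.0194, 0.0008, 0, 0, 0, 0, 1],
    [0, 0, 0.015, 0, 0, 0, 1],
    [0, 0, 0.02, 0, 0, 0, 1],
  ],
)

```text
t: 9.88
position: [0.5642, -0.2631, 0.135]
tool_rot: [3.141, -0.004, -0.4]
wrist_force: [-0.4, 0.2, -2.6]
width: 0.544
grasp_force: 30.0
```

carry_out(
  deltas=[
    [0, 0, 0.01, 0, 0, 0, 1],
    [0, 0, 0.008, 0, 0, 0, 1],
    [0, 0, 0.005, 0, 0, 0, 1],
    [0, 0, 0, 0, 0, 0, 1],
    [0, 0, 0, 0, 0, 0, 1],
  ],
)

```text
t: 10.3
position: [0.562, -0.262, 0.1119]
tool_rot: [-3.142, -0.001, -0.4]
wrist_force: [0.7, -0.9, -3.4]
width: 0.547
grasp_force: 30.0
```

carry_out(
  deltas=[
    [0, 0, 0, 0, 0, 0, 1],
    [0, 0, 0, 0, 0, 0, 1],
    [0, 0, 0, 0, 0, 0, 1],
  ],
)

```text
t: 10.55
position: [0.5621, -0.2621, 0.1123]
tool_rot: [3.142, -0.002, -0.4]
wrist_force: [-0.4, 0.9, -3.2]
width: 0.543
grasp_force: 30.0
```

carry_out(
  deltas=[
    [0, 0, 0.004, 0, 0, 0, 1],
    [0, 0, 0.004, 0, 0, 0, 1],
    [0, 0, 0.003, 0, 0, 0, 1],
    [0, 0, 0, 0, 0, 0, 1],
    [0, 0, 0, 0, 0, 0, 1],
  ],
)

```text
t: 10.97
position: [0.5615, -0.2618, 0.0999]
tool_rot: [-3.141, 0.001, -0.4]
wrist_force: [0.4, -0.5, -3.2]
width: 0.545
grasp_force: 30.0
```

carry_out(
  deltas=[
    [0, 0, 0.002, 0, 0, 0, 1],
    [0, 0, 0.002, 0, 0, 0, 1],
    [0, 0, 0, 0, 0, 0, 1],
    [0, 0, 0, 0, 0, 0, 1],
  ],
)

```text
t: 11.3
position: [0.5616, -0.2618, 0.0963]
tool_rot: [-3.142, 0.0, -0.4]
wrist_force: [-0.4, -0.1, -2.4]
width: 0.544
grasp_force: 30.0
```

No lateral force so far. I'll lower it the last bit in small steps until the lugs touch.

carry_out(
  deltas=[
    [0, 0, 0.001, 0, 0, 0, 1],
    [0, 0, 0, 0, 0, 0, 1],
    [0, 0, 0, 0, 0, 0, 1],
  ],
)

```text
t: 11.55
position: [0.5619, -0.2619, 0.0957]
tool_rot: [-3.142, -0.001, -0.4]
wrist_force: [-0.4, -0.6, -1.6]
width: 0.547
grasp_force: 30.0
```

carry_out(
  deltas=[
    [0, 0, 0.001, 0, 0, 0, 1],
    [0, 0, 0, 0, 0, 0, 1],
    [0, 0, 0, 0, 0, 0, 1],
  ],
)

```text
t: 11.8
position: [0.562, -0.262, 0.0955]
tool_rot: [3.142, -0.001, -0.4]
wrist_force: [-2.3, 1.4, 6.2]
width: 0.548
grasp_force: 30.0
```

The lugs have landed: +6 N, and the nut origin is at about 86 mm. Now I'm turning anticlockwise by 0.776 rad.

carry_out(
  deltas=[
    [0, 0, 0, 0, 0, -0.06, 1],
    [0, 0, 0, 0, 0, -0.09, 1],
    [0, 0, 0, 0, 0, -0.09, 1],
    [0, 0, 0, 0, 0, -0.09, 1],
    [0, 0, 0, 0, 0, -0.09, 1],
  ],
)

```text
t: 12.22
position: [0.5623, -0.2628, 0.0948]
tool_rot: [3.14, -0.002, 0.024]
wrist_force: [0.2, -0.3, -1.8]
width: 0.546
grasp_force: 30.0
```

carry_out(
  deltas=[
    [0, 0, 0, 0, 0, -0.09, 1],
    [0, 0, 0, 0, 0, -0.09, 1],
    [0, 0, 0, 0, 0, -0.09, 1],
    [0, 0, 0, 0, 0, -0.086, 1],
    [0, 0, 0, 0, 0, 0, 1],
  ],
)

```text
t: 12.63
position: [0.5615, -0.2618, 0.0936]
tool_rot: [-3.141, 0.001, 0.377]
wrist_force: [-0.6, -0.1, -3.0]
width: 0.544
grasp_force: 30.0
```

carry_out(
  deltas=[
    [0, 0, 0, 0, 0, 0, 1],
    [0, 0, 0, 0, 0, 0, 1],
    [0, 0, 0, 0, 0, 0, 1],
  ],
)

```text
t: 12.88
position: [0.5617, -0.2619, 0.0942]
tool_rot: [-3.141, 0.0, 0.375]
wrist_force: [-0.5, -0.2, -2.4]
width: 0.543
grasp_force: 30.0
```

Force is back to the nut's weight alone, so the lugs are over the slot. Lowering 8 mm, then in small steps.

carry_out(
  deltas=[
    [0, 0, 0.002, 0, 0, 0, 1],
    [0, 0, 0.002, 0, 0, 0, 1],
    [0, 0, 0.002, 0, 0, 0, 1],
    [0, 0, 0, 0, 0, 0, 1],
    [0, 0, 0, 0, 0, 0, 1],
  ],
)

```text
t: 13.3
position: [0.5616, -0.2618, 0.0882]
tool_rot: [-3.141, 0.0, 0.376]
wrist_force: [0.0, -0.2, -2.7]
width: 0.544
grasp_force: 30.0
```

carry_out(
  deltas=[
    [0, 0, 0.0015, 0, 0, 0, 1],
    [0, 0, 0, 0, 0, 0, 1],
    [0, 0, 0, 0, 0, 0, 1],
  ],
)

```text
t: 13.55
position: [0.5617, -0.2619, 0.0869]
tool_rot: [-3.141, 0.0, 0.376]
wrist_force: [-0.3, -0.1, -3.1]
width: 0.546
grasp_force: 30.0
```

carry_out(
  deltas=[
    [0, 0, 0.001, 0, 0, 0, 1],
    [0, 0, 0, 0, 0, 0, 1],
    [0, 0, 0, 0, 0, 0, 1],
  ],
)

```text
t: 13.8
position: [0.5617, -0.2619, 0.0859]
tool_rot: [-3.141, -0.0, 0.376]
wrist_force: [0.5, 0.4, -2.8]
width: 0.545
grasp_force: 30.0
```

carry_out(
  deltas=[
    [0, 0, 0.0006, 0, 0, 0, 1],
    [0, 0, 0, 0, 0, 0, 1],
    [0, 0, 0, 0, 0, 0, 1],
  ],
)

```text
t: 14.05
position: [0.5618, -0.2619, 0.0857]
tool_rot: [3.141, -0.0, 0.376]
wrist_force: [-0.8, 0.8, 0.4]
width: 0.547
grasp_force: 30.0
```

carry_out(
  deltas=[
    [0, 0, 0, 0, 0, 0, -1],
    [0, 0, 0, 0, 0, 0, -1],
    [0, 0, 0, 0, 0, 0, -1],
    [0, 0, 0, 0, 0, 0, -1],
    [0, 0, 0, 0, 0, 0, -1],
  ],
)

```text
t: 14.47
position: [0.5619, -0.262, 0.0854]
tool_rot: [3.141, -0.0, 0.376]
wrist_force: [-0.7, -0.2, -0.3]
width: 0.882
grasp_force: 0.0
```

carry_out(
  deltas=[
    [0, 0, 0, 0, 0, 0, -1],
    [0, 0, -0.01, 0, 0, 0, -1],
    [0, 0, -0.02, 0, 0, 0, -1],
    [0, 0, -0.03, 0, 0, 0, -1],
    [0, 0, -0.03, 0, 0, 0, -1],
  ],
)

```text
t: 14.88
position: [0.5613, -0.2617, 0.1764]
tool_rot: [-3.14, 0.001, 0.376]
wrist_force: [-0.4, 0.6, -0.5]
width: 1.0
grasp_force: 0.0
```

carry_out(
  deltas=[
    [0, 0, -0.03, 0, 0, 0, -1],
    [0, 0, -0.03, 0, 0, 0, -1],
    [0, 0, 0, 0, 0, 0, -1],
    [0, 0, 0, 0, 0, 0, -1],
    [0, 0, 0, 0, 0, 0, -1],
  ],
)

```text
t: 15.3
position: [0.5613, -0.2617, 0.2352]
tool_rot: [-3.141, 0.0, 0.376]
wrist_force: [-0.3, 0.0, -1.0]
width: 1.002
grasp_force: 0.0
```

```bash
python3 look.py w5.png flange_nut:.076 nut_groove:.081
python3 - <<'E'
from h import *
im=viewer.grab_frame('scene'); c=viewer.camera_model('scene'); w=viewer.camera_model('wrist'); u=w2px(c,(.562,-.262,.09)); v=w2px(w,(.562,-.262,.09))
cr=lambda im,u,h:cv2.resize(im[max(0,int(u[1])-h):int(u[1])+h,int(u[0])-h:int(u[0])+h],(400,400),interpolation=cv2.INTER_CUBIC)
cv2.imwrite('pics/f.png',np.hstack([cr(cv2.imread('pics/w5.png'),v,60),cr(im[:,:,::-1],u,40)])); print(v)
# expected top-face groove pixels: seated / on the lands
for z in(.110,.120): print(z,[w2px(w,np.array([.562,-.262,z])+k*.023*np.array([np.cos(.376),np.sin(.376),0])) for k in(1,-1)])
for z in(.081,.091): print(z,w2px(w,np.array([.562,-.262,z])+.032*np.array([np.cos(.376),np.sin(.376),0])))
E
```

```text
{'t': 15.3, 'position': array([ 0.5613, -0.2617,  0.2352]), 'tool_rot': array([-3.1412,  0.0003,  0.3758]), 'joint_positions': array([-0.4549,  0.3791,  1.4207,  0.0001,  1.3423,  0.7401]), 'width': 1.002344238153405}
flange_nut 0.62 [255.0784 174.6816] [ 0.5621 -0.2639  0.076 ]
nut_groove 0.87 [251.4944 147.6096] [ 0.5888 -0.2493  0.081 ]
[253.8482 177.0238]
0.11 [array([253.8858, 158.4515]), array([253.9055, 204.0345])]
0.12 [array([253.9122, 160.3018]), array([253.9314, 207.2685])]
0.081 [253.8139 145.1113]
0.091 [253.836  146.4017]
```

View pics/f.png

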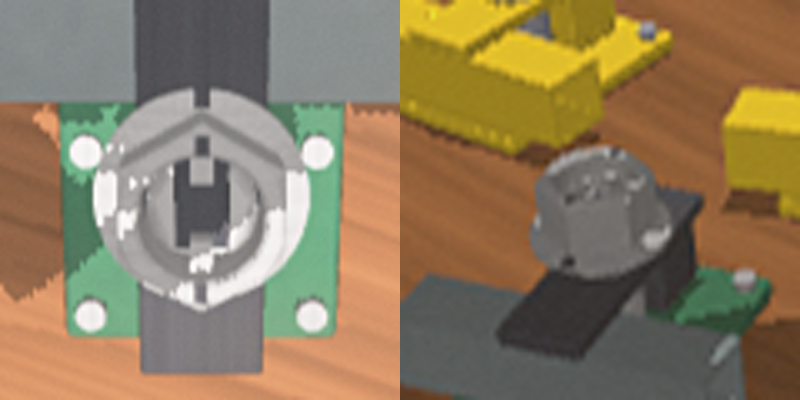

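The nut is level, its grooves line up with the slot and strap, and the lugs sit in the slot. The force change came at nut origin 76 mm, as it should when fully down. The gripper is clear, so I'm handing in.

```bash
python3 -c "
from workcell import manip; print(manip.finish_job())"
```

```text
the job is handed in; nothing more can be done
None
```

The flange nut was set on the stud about 45° clockwise of the slot, turned back anticlockwise into line and lowered fully into the slot (nut origin about 76 mm above the bench), then released; the plain nut was not touched, and the job was handed in at about 15 s.

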